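# Restock tins and tea boxes, old on top

## Robot

A 6-joint arm with a two-finger parallel gripper is mounted at the origin on a cart in front of the work surface, level with it; the furniture and walls round the work are solid. World frame = base frame: x ahead of the robot, y to its left, z up, the work surface at z = 0. Lengths are in m, angles in rad, forces in N, time in s.
With the tool pointing down it reaches from about 0.35 to 0.925 m from the base axis. Payload 6.4 kg.
Tool frame: the origin (TCP) lies between the finger pads; the fingertips stand 22 mm ahead of it and the grasp point (between the pads) lies 3 mm ahead of it (ctrl.finger_overhang is the distance from the TCP to the fingertips, in m); z points along the fingers, y is the line along which they close (so a half turn about z gives the same grasp; the last joint's range is limited). The gripper opens to 85 mm and grips with 20 to 120 N. Pads are 22 mm wide; open, the fingers measure 114 mm over their backs; the gripper's body (76 mm by 85 mm) begins 54 mm behind the grasp point. The pads swing forward as they close: fully open they stand 13 mm farther back than shut.
Start: joints at [1.1, 0.245, 1.558, -0, 1.339, -0.174], TCP at [0.19, 0.622, 0.253] pointing down, gripper open.
Joint ranges: [-3.13, 3.13], [-1.02, 2.26], [0.13, 2.54], [-0.95, 4.09], [0.21, 2.88], [-2.74, 2.74]. Speed limits (rad/s): [2.57, 2.57, 3.14, 3.14, 3.14, 3.14].

## Interface

Orientations are given as a 3x3 rotation matrix whose columns are the frame's x, y, z axes.
In Python, from rig import ctrl, eyes gives the robot as it stands. The module is installed in compiled form; this text tells all that it offers.
- The arm moves only by the tool apply_moves, never from a script. Its argument "rows" is a list of rows, each a list of 4 numbers: the shift along the world's x, y, z as a fraction of full scale, then the turn about the world's z as a fraction of full scale. A call has exactly 5 rows; each row is the pose to reach, as a shift and turn from the pose commanded when the call began; what a row does not reach only later rows make up. Full scale, the value 1, is 0.2 m for a shift and 120 degrees for a turn. A row lasts 1/12 s, in which the tool goes at most 41.7 mm and 7.16 degrees, less where a joint would pass 70% of its speed; a pose out of reach is approached as far as the arm can. A call with a number of a shift or a turn outside -1 to 1 is refused whole. A call with a gripper value outside its range is refused whole. "jaw" is the opening, from -1 (shut) to 1 (fully open), set as the call begins (left out, the last holds). The fingers move at their own pace and stop on an object; "force" is the grip in N (left out, the last holds). Time passes only in rows, so rows that repeat a pose let the fingers close, or fill a call up. It gives the time, the measured TCP pose, the force, the opening and the grip force at its end, in the units of the state.
- ctrl.state(): the state, without advancing time (a new reading comes with each control period).
- eyes.grab_frame(name): name is "scene" or "top"; returns the picture (420x560x3 uint8, red, green, blue); there is no depth.
- eyes.camera_model(name): a dict with "mtx" (3x3 intrinsics, pixels), "dist" ([k1, k2, p1, p2, k3] as OpenCV has them; the pictures are not rectified), "rvec" (rotation vector, rad) and "tvec" (3), from world to camera coordinates, as OpenCV has them. Camera axes: x right, y down, z forward; pixel columns grow to the right and rows downward; lengths in m; the calibration is good to about 2 mm. A picture is of the moment at which its call begins. camera_model takes no time and is no camera call.
- ctrl.hand_in(): hands the job in; it is judged then, once.
The state is a dict: "time_s": time; "qpos": joint angles; "qd": joint speeds; "tau": joint torques, N m; "eef_pos": TCP position; "tool_rot": TCP orientation; "force": force on the tool from outside, world axes, zero at the start; "moment": the same for the moment, N m; "opening": finger opening in m; "grasp_force": force on a finger pad.
Only numpy, scipy, OpenCV 4.12 (cv2) and the standard library are available. Lean on these libraries where they do the work, as an engineer would, in place of code of your own. Each camera call takes 0.05 s, during which the arm holds its last target. There are 200 camera calls.

## Task

Restock the two wooden trays so that the oldest is used first: the food tin on the round tray and the tea box on the rectangular tray are the old stock. On each tray, stand the new one of the same kind, which waits loose on the worktop, at the bottom inside the rim, and the old one back on top of it, centred and squarely in line. Keep them all upright, and leave the kitchen timer and the green mug where they are.

Things in the scene. Friction and masses are not known exactly. Their poses are not given: they have to be found in the camera images.
- old_tin_c (a point): the old tin, which stands on the round tray at the start: steel food tin with a red and white label (about 0.18 kg), upright cylinder, 57 mm in diameter, 72 mm high, flat top; point at its centre, 36 mm above its underside, z along its axis
- new_tin_c (a point): the new tin, alike, which stands on the bare worktop (z = 0) at the start: steel food tin with a red and white label (about 0.18 kg), upright cylinder, 57 mm in diameter, 72 mm high, flat top; point at its centre, 36 mm above its underside, z along its axis
- old_box_c (a point): the old tea box, which stands on the rectangular tray at the start: green and white cardboard tea box (light, about 45 g) standing upright, 50 mm along its x, 68 mm along its y, 92 mm to its top seam (a second box standing on it comes 89 mm above its underside); point on its axis 44.5 mm above its underside; to be gripped across the 50 mm (x)
- new_box_c (a point): the new tea box, alike, which stands on the bare worktop (z = 0) at the start: green and white cardboard tea box (light, about 45 g) standing upright, 50 mm along its x, 68 mm along its y, 92 mm to its top seam (a second box standing on it comes 89 mm above its underside); point on its axis 44.5 mm above its underside; to be gripped across the 50 mm (x)
- round_tray_floor (a point): low round wooden tray, fixed, 77 mm across outside and 67 mm inside the rim; point at the centre of its floor, 5 mm above the worktop; the rim stands 6 mm above the floor. The worktop round x = 0.33, y = 0.27 is always clear at the start, for setting something down meanwhile
- square_tray_floor (a point): low rectangular wooden tray, fixed, inside the rim 60 mm along its x and 78 mm along its y, outside 70 x 88 mm; point at the centre of its floor, 5 mm above the worktop; the rim stands 6 mm above the floor. A tea box goes in with its x along the tray's x (either way round)
- timer: bystander: wind-up kitchen timer, white with a red dial, 66 mm across, 50 mm high; origin at the centre of its underside
- green_mug: bystander: green and white mug, 64 x 89 mm with its handle, 48 mm high; origin at the centre of its underside
Things that resemble listed ones, but are neither listed nor needed, are in the scene too. What is shaped like the part that bears old_tin_c but blue or purple is not meant.

How it is judged:
By the outcome, as a careful person would: the job done as asked, in the order asked, and still so for the second after the job is handed in, with the robot touching nothing.
It also fails if it takes over 125 s, if anything falls off the work surface, if the arm or the gripper's body presses on something with over 40 N, if the wrist force passes 120 N, or if a joint passes its speed limit or range.

## Working session

There is one attempt and no reset: what is moved stays moved. The work goes in short steps, Python scripts to look and compute and a tool call to move; the robot and the scene stay as the last step left them, time stands still between calls to the robot, and variables do not carry over. Pictures are saved under pics/ and viewed, at most 14 in all, crops included, and the job is handed in when it is done.

Besides the shell and the picture viewer there is one more tool, called after "Request:" by a JSON object that holds its "api" and its "payload", one argument or row to a line. apply_moves: Moves the arm, as the interface text tells. Shift numbers are shares of 0.2 m and turn numbers shares of 120 degrees, none past 1 either way. Its arguments: {"type":"object","properties":{"rows":{"type":"array","items":{"type":"array","items":{"type":"number","minimum":-1,"maximum":1}}},"jaw":{"type":"number"},"force":{"type":"number"}},"required":["rows"]}

```bash
mkdir -p pics; ls
python3 - <<'E'
from rig import ctrl, eyes
import cv2, numpy as np
for n in ("scene","top"):
    im=eyes.grab_frame(n); np.save(f"pics/{n}0.npy",im); cv2.imwrite(f"pics/{n}0.png",cv2.resize(im[:,:,::-1],(800,600),interpolation=cv2.INTER_CUBIC))
    m=eyes.camera_model(n); R=cv2.Rodrigues(np.array(m["rvec"]))[0]; print(n,m, -R.T@np.array(m["tvec"]).ravel())
s=ctrl.state(); print(s); print(ctrl.finger_overhang)
E
```

```text
pics
scene {'mtx': array([[409.41800461,   0.        , 284.18407629],
       [  0.        , 409.41800461, 212.76668787],
       [  0.        ,   0.        ,   1.        ]]), 'dist': array([-0.11497122,  0.        ,  0.        ,  0.        ,  0.        ]), 'rvec': array([ 0.56338262, -2.53797403,  1.33405949]), 'tvec': array([0.46702713, 0.04666476, 1.11761151])} [0.02652684 1.00574464 0.67610759]
top {'mtx': array([[508.22669079,   0.        , 289.95438464],
       [  0.        , 508.22669079, 211.82952653],
       [  0.        ,   0.        ,   1.        ]]), 'dist': array([0.01012568, 0.        , 0.        , 0.        , 0.        ]), 'rvec': array([ 2.18606181, -2.19565975,  0.10645668]), 'tvec': array([0.17633413, 0.42222958, 1.14194615])} [0.33308934 0.19695347 1.16776427]
{'time_s': 0.1, 'qpos': array([ 1.09990604e+00,  2.45750798e-01,  1.55893599e+00,  3.32337617e-05,
        1.33871495e+00, -1.74130305e-01]), 'qd': array([ 0.00161973, -0.00360565, -0.00230075,  0.00020318,  0.00032019,
        0.00060012]), 'tau': array([ 3.42507237e-04, -4.30670249e+01, -3.27127755e+01, -4.94477820e-05,
        2.81051784e-03,  2.05827257e-05]), 'eef_pos': array([0.18985846, 0.62114875, 0.2522627 ]), 'tool_rot': array([[-9.56286574e-01,  2.92429933e-01, -8.49569080e-04],
       [ 2.92430963e-01,  9.56285302e-01, -1.59752134e-03],
       [ 3.45267366e-04, -1.77612851e-03, -9.99998363e-01]]), 'force': array([-0.05535594,  0.73856523,  0.41581404]), 'moment': array([0.01844421, 0.00369343, 0.04652557]), 'grasp_force': 0.0, 'opening': 0.085148964764607}
0.022
```

View pics/scene0.png

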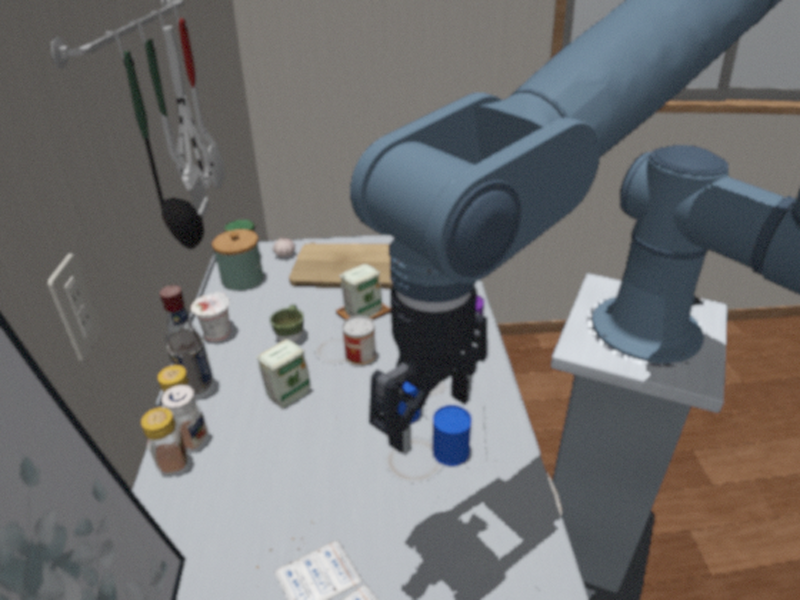

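View pics/top0.png

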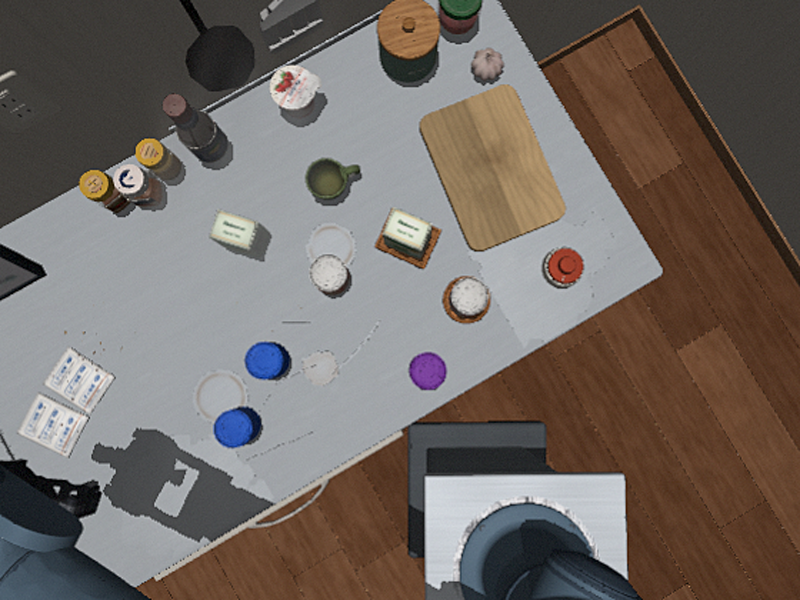

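The candidates in the top view (800x600 px):
- **Tins:** the red and white labelled one on the wooden round tray at (467,297) is the old tin. The one on the bare top at (330,273) is the new tin. The blue ones at (267,360) and (237,427) and the purple disc at (428,371) are decoys.
- **Tea boxes:** the one on the rectangular tray at (408,230) is old, and the loose one at (235,230) is new.
- **Leave in place:** the timer at (564,267) and the mug at (330,178).

I'll confirm this in one enlarged crop.

```bash
cat > h.py <<'E'
import cv2, numpy as np
from rig import ctrl, eyes
def cam(n):
    m=eyes.camera_model(n); return m,cv2.Rodrigues(np.array(m["rvec"]))[0],np.array(m["tvec"]).ravel()
def px2w(n,uv,z):
    m,R,t=cam(n); p=cv2.undistortPoints(np.array(uv,float).reshape(-1,1,2),m["mtx"],m["dist"]).reshape(-1,2)
    d=np.c_[p,np.ones(len(p))]@R; c=-R.T@t
    return c+d*((z-c[2])/d[:,2])[:,None]
def w2px(n,P):
    m,R,t=cam(n); return cv2.projectPoints(np.array(P,float).reshape(-1,1,3),m["rvec"],m["tvec"],m["mtx"],m["dist"])[0].reshape(-1,2)
def circ(x,y,z,r): 
    a=np.linspace(0,2*np.pi,60); return np.c_[x+r*np.cos(a),y+r*np.sin(a),z+0*a]
def rect(x,y,z,a,lx,ly):
    c,s=np.cos(a),np.sin(a); q=np.array([[1,1],[1,-1],[-1,-1],[-1,1],[1,1]])*[lx/2,ly/2]
    return np.c_[x+q[:,0]*c-q[:,1]*s,y+q[:,0]*s+q[:,1]*c,z+0*q[:,0]]
def crop(im,x0,y0,w,h,k,name,n="top",outs=()):
    c=cv2.resize(im[y0:y0+h,x0:x0+w,::-1],None,fx=k,fy=k,interpolation=cv2.INTER_CUBIC)
    for P,col in outs:
        p=(w2px(n,P)-[x0,y0]+.5)*k-.5; cv2.polylines(c,[np.round(p).astype(np.int32)],False,col,1,cv2.LINE_AA)
    cv2.imwrite("pics/"+name,c)
E
python3 - <<'E'
from h import *
im=np.load("pics/top0.npy"); 
for nm,uv,z in [("oldtin",(467,296),.077),("newtin",(330,273),.072),("oldbox",(408,228),.095),("newbox",(235,230),.09)]:
    print(nm,px2w("top",np.array(uv)*.7,z).round(4))
print(w2px("top",[[.33,.27,0]])/.7)
crop(im,140,130,215,110,3.7,"c0.png")
E
```

```text
oldtin [[0.4279 0.0959 0.077 ]]
newtin [[0.464 0.303 0.072]]
oldbox [[0.5286 0.1848 0.095 ]]
newbox [[0.5268 0.443  0.09  ]]
[[354.68290479 361.46827872]]
```

View pics/c0.png

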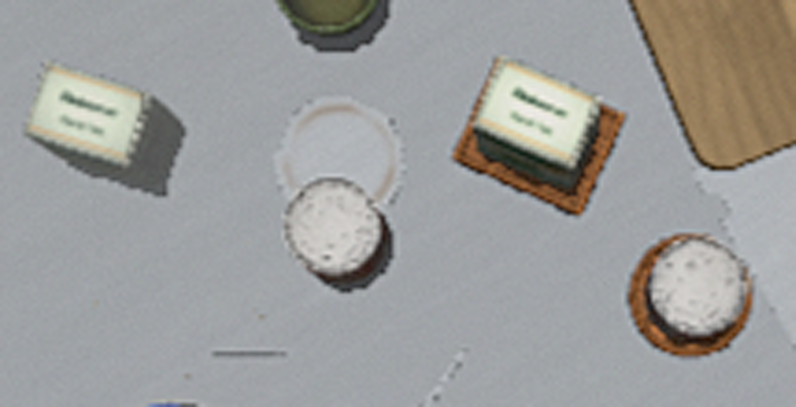

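The crop confirms the choice: wooden trays under the tin (698,288) and the box (538,112), loose tin (334,228), loose box (88,113). Next I fit the outlines and overlay them.

```bash
cat > fit.py <<'E'
from h import *
from scipy.optimize import minimize
im=np.load("pics/top0.npy"); k=3.7; o=np.array([140,130])
g=cv2.GaussianBlur(im,(0,0),.7).astype(np.float32)
def W(c,z): return px2w("top",(np.array(c,float)+.5)/k-.5+o,z)
gm=np.max(np.hypot(cv2.Sobel(g,-1,1,0),cv2.Sobel(g,-1,0,1)),axis=2)
def dense(P,n=30): return np.concatenate([P[i]+(P[i+1]-P[i])*np.linspace(0,1,n)[:,None] for i in range(len(P)-1)])
def score(P):
    p=w2px("top",P).astype(np.float32); return -np.minimum(cv2.remap(gm,p[:,0],p[:,1],1),300).mean()
def fit(f,x0,s):
    r=minimize(lambda d:score(f(np.array(x0)+d*s)),np.zeros(len(x0)),method="Nelder-Mead",options=dict(initial_simplex=np.r_[np.zeros((1,len(x0))),np.eye(len(x0))]))
    return np.array(x0)+r.x*s
ot0=W([(698,288)],.077)[0,:2]; nt0=W([(334,228)],.072)[0,:2]; rt0=W([(690,295)],.011)[0,:2]
ot=fit(lambda v:circ(*v,.077,.0285),ot0,.003); nt=fit(lambda v:circ(*v,.072,.0285),nt0,.003); rt=fit(lambda v:circ(*v,.011,.0385),rt0,.003)
def bx(c,z): 
    q=W(c,z)[:,:2]; e=q[1]-q[0]+q[2]-q[3]; return np.r_[q.mean(0),np.arctan2(e[1],e[0])-np.pi/2]
nb0=bx([(50,63),(148,95),(130,163),(26,132)],.089); ob0=bx([(497,60),(600,97),(580,165),(475,122)],.094)
nb=fit(lambda v:dense(rect(v[0],v[1],.089,v[2],.05,.068)),nb0,np.array([.003,.003,.05])); ob=fit(lambda v:dense(rect(v[0],v[1],.094,v[2],.05,.068)),ob0,np.array([.003,.003,.05]))
q=W([(626,112),(581,214),(454,156)],.011)[:,:2]
e=q[1]-q[2]; tr0=np.r_[(q[0]+q[2])/2,np.arctan2(e[1],e[0])-np.pi/2]; 
tr=fit(lambda v:dense(rect(v[0],v[1],.011,v[2],.07,.088)),tr0,np.array([.003,.003,.05]))
for n,a,b in zip("ot nt rt nb ob tr".split(),(ot0,nt0,rt0,nb0,ob0,tr0),(ot,nt,rt,nb,ob,tr)): print(n,a.round(4),b.round(4),np.degrees(b[2:]).round(1))
crop(im,140,130,215,110,3.7,"c1.png",outs=[(circ(*ot,.077,.0285),(0,0,255)),(circ(*nt,.072,.0285),(0,0,255)),(circ(*rt,.011,.0385),(255,0,0)),(rect(nb[0],nb[1],.089,nb[2],.05,.068),(0,0,255)),(rect(ob[0],ob[1],.094,ob[2],.05,.068),(0,0,255)),(rect(tr[0],tr[1],.011,tr[2],.07,.088),(255,0,0))])
E
python3 fit.py
```

```text
ot [0.4273 0.0929] [0.4294 0.0924] []
nt [0.4637 0.3054] [0.4656 0.3067] []
rt [0.4286 0.0916] [0.4287 0.0911] []
nb [ 0.5287  0.4452 -3.4485] [ 0.5331  0.4471 -3.494 ] [-200.2]
ob [ 0.5287  0.186  -3.5143] [ 0.5303  0.1876 -3.5342] [-202.5]
tr [ 0.5294  0.1838 -3.5757] [ 0.5274  0.1857 -3.5517] [-203.5]
```

View pics/c1.png

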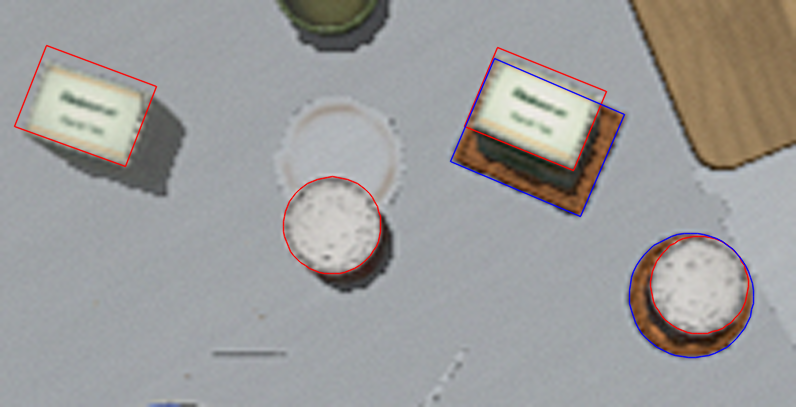

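The overlays fit the tins and trays. The box tops are smaller than 50x68, so the fit drifted and I'll use the corner centroids there. Moving above the old tin now.

Request:
{"api": "apply_moves", "payload": {
  "rows": [
    [0.08,-0.177,0,-0.052],
    [0.16,-0.354,0,-0.104],
    [0.24,-0.531,0,-0.156],
    [0.32,-0.708,0,-0.208],
    [0.4,-0.885,0,-0.26]
  ],
  "jaw": 1,
  "force": 30
}}

```text
time_s: 0.52
eef_pos: [0.2701, 0.4428, 0.2527]
tool_rot: [[-0.663, 0.749, -0.001], [0.749, 0.663, -0.001], [-0.0, -0.001, -1.0]]
force: [0.5, 0.2, 0.8]
opening: 0.0855
grasp_force: 0.0
```

Request:
{"api": "apply_moves", "payload": {
  "rows": [
    [0.08,-0.177,0,-0.052],
    [0.16,-0.354,0,-0.104],
    [0.24,-0.531,0,-0.156],
    [0.32,-0.708,0,-0.208],
    [0.4,-0.885,0,-0.26]
  ]
}}

```text
time_s: 0.93
eef_pos: [0.3501, 0.2658, 0.253]
tool_rot: [[-0.179, 0.984, -0.0], [0.984, 0.179, -0.0], [-0.0, -0.0, -1.0]]
force: [1.6, 0.1, 1.1]
opening: 0.0855
grasp_force: 0.0
```

Request:
{"api": "apply_moves", "payload": {
  "rows": [
    [0.08,-0.177,0,-0.052],
    [0.16,-0.354,0,-0.104],
    [0.24,-0.531,0,-0.156],
    [0.32,-0.708,0,-0.208],
    [0.4,-0.885,0,-0.26]
  ]
}}

```text
time_s: 1.35
eef_pos: [0.4302, 0.0887, 0.2531]
tool_rot: [[0.357, 0.934, 0.0], [0.934, -0.357, 0.0], [0.0, 0.0, -1.0]]
force: [-0.0, -0.0, -0.1]
opening: 0.0851
grasp_force: 0.0
```

Request:
{"api": "apply_moves", "payload": {
  "rows": [
    [0,0,-0.1,0],
    [0,0,-0.2,0],
    [0,0,-0.25,0],
    [0,0,-0.25,0],
    [0,0,-0.25,0]
  ]
}}

```text
time_s: 1.77
eef_pos: [0.4297, 0.0909, 0.203]
tool_rot: [[0.351, 0.936, -0.001], [0.936, -0.351, 0.0], [-0.0, -0.001, -1.0]]
force: [0.6, -0.3, 1.2]
opening: 0.0855
grasp_force: 0.0
```

Request:
{"api": "apply_moves", "payload": {
  "rows": [
    [-0.005,0.005,-0.2,0],
    [-0.005,0.005,-0.4,0],
    [-0.005,0.005,-0.58,0],
    [-0.005,0.005,-0.69,0],
    [-0.005,0.005,-0.745,0]
  ]
}}

```text
time_s: 2.18
eef_pos: [0.4277, 0.0922, 0.0522]
tool_rot: [[0.351, 0.936, -0.004], [0.937, -0.351, 0.0], [-0.001, -0.003, -1.0]]
force: [-0.5, -0.0, 0.6]
opening: 0.0856
grasp_force: 0.0
```

Request:
{"api": "apply_moves", "payload": {
  "rows": [
    [0,0,0,0],
    [0,0,0,0],
    [0,0,0,0],
    [0,0,0,0],
    [0,0,0,0]
  ],
  "jaw": -1,
  "force": 45
}}

```text
time_s: 2.6
eef_pos: [0.4307, 0.0917, 0.0561]
tool_rot: [[0.352, 0.936, 0.004], [0.936, -0.352, 0.0], [0.001, 0.004, -1.0]]
force: [1.1, 1.0, 3.3]
opening: 0.0565
grasp_force: 48.1
```

Request:
{"api": "apply_moves", "payload": {
  "rows": [
    [0,0,0,0],
    [0,0,0,0],
    [0,0,0,0],
    [0,0,0,0],
    [0,0,0,0]
  ]
}}

```text
time_s: 3.02
eef_pos: [0.4307, 0.0917, 0.0561]
tool_rot: [[0.352, 0.936, 0.003], [0.936, -0.352, 0.0], [0.001, 0.003, -1.0]]
force: [-0.3, 1.4, 6.9]
opening: 0.0565
grasp_force: 48.5
```

Request:
{"api": "apply_moves", "payload": {
  "rows": [
    [0,0,0.1,0],
    [0,0,0.25,0],
    [0,0,0.45,0],
    [0,0,0.6,0],
    [0,0,0.75,0]
  ]
}}

```text
time_s: 3.43
eef_pos: [0.4288, 0.0916, 0.2062]
tool_rot: [[0.352, 0.936, 0.001], [0.936, -0.352, -0.0], [0.0, 0.001, -1.0]]
force: [0.4, 0.7, -2.6]
opening: 0.0564
grasp_force: 48.7
```

Request:
{"api": "apply_moves", "payload": {
  "rows": [
    [-0.05,0.1,0,0],
    [-0.15,0.28,0,0],
    [-0.25,0.46,0,0],
    [-0.35,0.64,0,0],
    [-0.45,0.82,0,0]
  ]
}}

```text
time_s: 3.85
eef_pos: [0.3377, 0.2567, 0.2044]
tool_rot: [[0.353, 0.936, 0.001], [0.936, -0.353, 0.0], [0.0, 0.001, -1.0]]
force: [0.9, -0.6, -1.8]
opening: 0.0564
grasp_force: 48.7
```

Request:
{"api": "apply_moves", "payload": {
  "rows": [
    [-0.04,0.07,-0.05,0],
    [-0.04,0.07,-0.2,0],
    [-0.04,0.07,-0.35,0],
    [-0.04,0.07,-0.5,0],
    [-0.04,0.07,-0.6,0]
  ]
}}

```text
time_s: 4.27
eef_pos: [0.3292, 0.269, 0.0817]
tool_rot: [[0.351, 0.936, -0.003], [0.936, -0.351, -0.001], [-0.002, -0.002, -1.0]]
force: [-0.4, -1.0, -2.7]
opening: 0.0565
grasp_force: 48.8
```

Request:
{"api": "apply_moves", "payload": {
  "rows": [
    [0,0,-0.04,0],
    [0,0,-0.08,0],
    [0,0,-0.12,0],
    [0,0,-0.15,0],
    [0,0,-0.15,0]
  ]
}}

```text
time_s: 4.68
eef_pos: [0.3311, 0.2695, 0.054]
tool_rot: [[0.352, 0.936, -0.0], [0.936, -0.352, -0.0], [-0.0, -0.0, -1.0]]
force: [-0.3, -0.6, -1.7]
opening: 0.0566
grasp_force: 48.9
```

Request:
{"api": "apply_moves", "payload": {
  "rows": [
    [0,0,-0.005,0],
    [0,0,-0.0125,0],
    [0,0,-0.0125,0],
    [0,0,-0.0125,0],
    [0,0,-0.0125,0]
  ]
}}

```text
time_s: 5.1
eef_pos: [0.3313, 0.2697, 0.0521]
tool_rot: [[0.352, 0.936, 0.001], [0.936, -0.352, 0.0], [0.001, 0.001, -1.0]]
force: [-0.4, 0.3, -0.5]
opening: 0.0567
grasp_force: 48.9
```

Request:
{"api": "apply_moves", "payload": {
  "rows": [
    [0,0,0,0],
    [0,0,0,0],
    [0,0,0,0],
    [0,0,0.01,0],
    [0,0,0.01,0]
  ],
  "jaw": 1
}}

```text
time_s: 5.52
eef_pos: [0.3314, 0.2697, 0.0542]
tool_rot: [[0.352, 0.936, 0.001], [0.936, -0.352, 0.0], [0.001, 0.001, -1.0]]
force: [-0.4, -0.4, -0.4]
opening: 0.0856
grasp_force: 0.0
```

Request:
{"api": "apply_moves", "payload": {
  "rows": [
    [0,0,0.1,0],
    [0,0,0.25,0],
    [0,0,0.4,0],
    [0,0,0.5,0],
    [0,0,0.5,0]
  ]
}}

```text
time_s: 5.93
eef_pos: [0.334, 0.271, 0.1587]
tool_rot: [[0.352, 0.936, 0.009], [0.936, -0.352, 0.004], [0.007, 0.007, -1.0]]
force: [0.2, -0.4, -0.8]
opening: 0.0854
grasp_force: 0.0
```

Request:
{"api": "apply_moves", "payload": {
  "rows": [
    [0.17,0.045,0,0],
    [0.34,0.09,0,0],
    [0.51,0.135,0,0],
    [0.67,0.18,0,0],
    [0.67,0.18,0,0]
  ]
}}

```text
time_s: 6.35
eef_pos: [0.4696, 0.3061, 0.1529]
tool_rot: [[0.354, 0.935, 0.002], [0.935, -0.354, 0.0], [0.001, 0.001, -1.0]]
force: [0.2, 1.1, 1.3]
opening: 0.0854
grasp_force: 0.0
```

Run:
```python
from h import *
im=eyes.grab_frame("top"); np.save("pics/top1.npy",im); crop(im,140,130,215,140,3.7,"c2.png",outs=[(circ(.4287,.0911,.011,.0385),(255,0,0)),(circ(.331,.27,.072,.0285),(0,0,255))])
print(ctrl.state()["eef_pos"])
```

```text
[0.46691828 0.30562154 0.15249403]
```

View pics/c2.png

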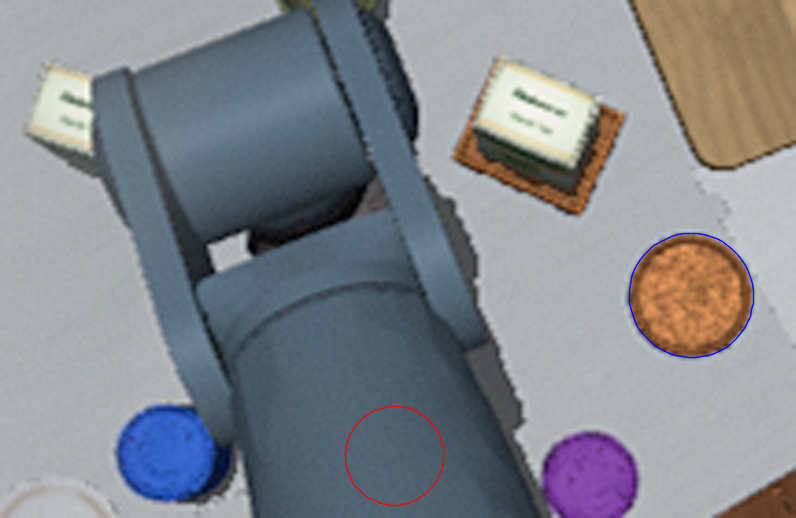

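The empty round tray matches the fitted circle, with its centre at crop pixel (691,296). Next I grip the new tin along two directions to centre it.

Request:
{"api": "apply_moves", "payload": {
  "rows": [
    [0,0,-0.15,0],
    [0,0,-0.3,0],
    [0,0,-0.42,0],
    [0,0,-0.5,0],
    [0,0,-0.52,0]
  ]
}}

```text
time_s: 6.82
eef_pos: [0.4613, 0.3043, 0.0458]
tool_rot: [[0.352, 0.936, -0.007], [0.936, -0.352, -0.003], [-0.005, -0.006, -1.0]]
force: [0.2, 0.6, -0.1]
opening: 0.0856
grasp_force: 0.0
```

Request:
{"api": "apply_moves", "payload": {
  "rows": [
    [0,0,0,0],
    [0,0,0,0],
    [0,0,0,0],
    [0,0,0,0],
    [0,0,0,0]
  ],
  "jaw": -1,
  "force": 20
}}

```text
time_s: 7.23
eef_pos: [0.4658, 0.306, 0.0512]
tool_rot: [[0.352, 0.936, 0.002], [0.936, -0.352, 0.001], [0.002, 0.002, -1.0]]
force: [-1.1, 0.3, 3.3]
opening: 0.0569
grasp_force: 22.5
```

Request:
{"api": "apply_moves", "payload": {
  "rows": [
    [0,0,0,0],
    [0,0,0,0],
    [0,0,0,0],
    [0,0,0,0],
    [0,0,0,0]
  ],
  "jaw": 1
}}

```text
time_s: 7.65
eef_pos: [0.4651, 0.3056, 0.0498]
tool_rot: [[0.352, 0.936, 0.0], [0.936, -0.352, 0.0], [0.0, 0.0, -1.0]]
force: [0.5, -0.3, 0.5]
opening: 0.0851
grasp_force: 0.0
```

Request:
{"api": "apply_moves", "payload": {
  "rows": [
    [0,0,0,0.05],
    [0,0,0,0.1],
    [0,0,0,0.15],
    [0,0,0,0.2],
    [0,0,0,0.25]
  ]
}}

```text
time_s: 8.07
eef_pos: [0.4651, 0.3056, 0.0497]
tool_rot: [[-0.168, 0.986, -0.0], [0.986, 0.168, -0.0], [-0.0, -0.0, -1.0]]
force: [0.0, 0.1, -0.9]
opening: 0.0858
grasp_force: 0.0
```

Request:
{"api": "apply_moves", "payload": {
  "rows": [
    [0,0,0,0.05],
    [0,0,0,0.1],
    [0,0,0,0.15],
    [0,0,0,0.2],
    [0,0,0,0.25]
  ]
}}

```text
time_s: 8.48
eef_pos: [0.4651, 0.3055, 0.0497]
tool_rot: [[-0.639, 0.769, -0.0], [0.769, 0.639, -0.0], [0.0, -0.0, -1.0]]
force: [-0.7, -0.5, 0.2]
opening: 0.0855
grasp_force: 0.0
```

Request:
{"api": "apply_moves", "payload": {
  "rows": [
    [0,0,0,0.05],
    [0,0,0,0.1],
    [0,0,0,0.15],
    [0,0,0,0.2],
    [0,0,0,0.25]
  ]
}}

```text
time_s: 8.9
eef_pos: [0.4651, 0.3056, 0.0497]
tool_rot: [[-0.938, 0.347, -0.0], [0.347, 0.938, -0.0], [0.0, -0.0, -1.0]]
force: [-0.4, 0.4, -1.1]
opening: 0.0853
grasp_force: 0.0
```

Request:
{"api": "apply_moves", "payload": {
  "rows": [
    [0,0,0,0],
    [0,0,0,0],
    [0,0,0,0],
    [0,0,0,0],
    [0,0,0,0]
  ],
  "jaw": -1,
  "force": 45
}}

```text
time_s: 9.32
eef_pos: [0.4654, 0.3057, 0.0501]
tool_rot: [[-0.936, 0.353, 0.001], [0.353, 0.936, 0.0], [-0.0, 0.0, -1.0]]
force: [0.0, 0.4, 1.8]
opening: 0.0566
grasp_force: 48.2
```

Request:
{"api": "apply_moves", "payload": {
  "rows": [
    [0,0,0,0],
    [0,0,0,0],
    [0,0,0,0],
    [0,0,0,0],
    [0,0,0,0]
  ]
}}

```text
time_s: 9.73
eef_pos: [0.4654, 0.3057, 0.0501]
tool_rot: [[-0.936, 0.352, 0.001], [0.352, 0.936, 0.0], [-0.0, 0.0, -1.0]]
force: [-1.1, 1.3, 3.3]
opening: 0.0564
grasp_force: 48.2
```

Request:
{"api": "apply_moves", "payload": {
  "rows": [
    [0,0,0.1,0],
    [0,0,0.22,0],
    [0,0,0.36,0],
    [0,0,0.5,0],
    [0,0,0.6,0]
  ]
}}

```text
time_s: 10.15
eef_pos: [0.4649, 0.3055, 0.1711]
tool_rot: [[-0.936, 0.352, 0.0], [0.352, 0.936, -0.0], [-0.0, 0.0, -1.0]]
force: [0.4, -0.2, -1.9]
opening: 0.0566
grasp_force: 48.8
```

Request:
{"api": "apply_moves", "payload": {
  "rows": [
    [-0.015,-0.09,0,0],
    [-0.035,-0.21,0,0],
    [-0.055,-0.33,0,0],
    [-0.075,-0.45,0,0],
    [-0.09,-0.536,0,0]
  ]
}}

```text
time_s: 10.57
eef_pos: [0.4455, 0.1967, 0.1683]
tool_rot: [[-0.936, 0.352, -0.003], [0.352, 0.936, -0.001], [0.002, -0.002, -1.0]]
force: [0.2, 0.4, -2.6]
opening: 0.0562
grasp_force: 48.9
```

Request:
{"api": "apply_moves", "payload": {
  "rows": [
    [-0.025,-0.15,0,0],
    [-0.05,-0.3,0,0],
    [-0.075,-0.44,0,0],
    [-0.09,-0.536,0,0],
    [-0.09,-0.536,0,0]
  ]
}}

```text
time_s: 10.98
eef_pos: [0.4276, 0.0887, 0.1685]
tool_rot: [[-0.935, 0.355, -0.003], [0.355, 0.935, -0.001], [0.002, -0.002, -1.0]]
force: [-0.4, -0.5, -2.0]
opening: 0.0565
grasp_force: 49.2
```

Request:
{"api": "apply_moves", "payload": {
  "rows": [
    [0,0,-0.1,0],
    [0,0,-0.2,0],
    [0,0,-0.32,0],
    [0,0,-0.42,0],
    [0,0,-0.48,0]
  ]
}}

```text
time_s: 11.4
eef_pos: [0.4267, 0.0917, 0.0707]
tool_rot: [[-0.936, 0.352, -0.005], [0.352, 0.936, 0.0], [0.005, -0.001, -1.0]]
force: [-0.9, -0.5, -2.3]
opening: 0.0563
grasp_force: 49.2
```

Request:
{"api": "apply_moves", "payload": {
  "rows": [
    [0,0,-0.02,0],
    [0,0,-0.04,0],
    [0,0,-0.06,0],
    [0,0,-0.08,0],
    [0,0,-0.08,0]
  ]
}}

```text
time_s: 11.82
eef_pos: [0.4291, 0.0913, 0.0577]
tool_rot: [[-0.936, 0.352, -0.0], [0.352, 0.936, 0.0], [0.0, -0.0, -1.0]]
force: [0.1, -0.4, -2.8]
opening: 0.0561
grasp_force: 49.2
```

Request:
{"api": "apply_moves", "payload": {
  "rows": [
    [0,0,-0.005,0],
    [0,0,-0.01,0],
    [0,0,-0.01,0],
    [0,0,-0.0125,0],
    [0,0,-0.0125,0]
  ]
}}

```text
time_s: 12.23
eef_pos: [0.4292, 0.0912, 0.0554]
tool_rot: [[-0.936, 0.352, 0.0], [0.352, 0.936, -0.0], [-0.0, 0.0, -1.0]]
force: [-0.3, 0.9, -3.1]
opening: 0.0565
grasp_force: 49.2
```

Request:
{"api": "apply_moves", "payload": {
  "rows": [
    [0,0,0,0],
    [0,0,0,0],
    [0,0,0,0],
    [0,0,0,0],
    [0,0,0,0]
  ],
  "jaw": 1
}}

```text
time_s: 12.65
eef_pos: [0.4293, 0.0912, 0.0555]
tool_rot: [[-0.936, 0.352, 0.0], [0.352, 0.936, -0.0], [-0.0, 0.0, -1.0]]
force: [0.3, 0.4, 0.5]
opening: 0.0854
grasp_force: 0.0
```

Request:
{"api": "apply_moves", "payload": {
  "rows": [
    [0,0,0.08,0],
    [0,0,0.22,0],
    [0,0,0.36,0],
    [0,0,0.5,0],
    [0,0,0.5,0]
  ]
}}

```text
time_s: 13.07
eef_pos: [0.4328, 0.0911, 0.1611]
tool_rot: [[-0.936, 0.352, 0.011], [0.352, 0.936, -0.001], [-0.011, 0.003, -1.0]]
force: [0.8, -0.6, 0.4]
opening: 0.0854
grasp_force: 0.0
```

Request:
{"api": "apply_moves", "payload": {
  "rows": [
    [-0.1,0.18,0,0],
    [-0.2,0.36,0,0],
    [-0.3,0.54,0,0],
    [-0.4,0.72,0,0],
    [-0.49,0.892,0,0]
  ]
}}

```text
time_s: 13.48
eef_pos: [0.3295, 0.2709, 0.155]
tool_rot: [[-0.936, 0.352, 0.0], [0.352, 0.936, 0.0], [-0.0, 0.0, -1.0]]
force: [1.3, -0.5, -0.5]
opening: 0.0851
grasp_force: 0.0
```

Run:
```python
from h import *
im=eyes.grab_frame("top"); np.save("pics/top2.npy",im); crop(im,140,130,215,140,3.7,"c3.png",outs=[(circ(.4287,.0911,.011,.0385),(255,0,0)),(circ(.4287,.0911,.077,.0285),(0,0,255))])
print(ctrl.state()["eef_pos"])
```

```text
[0.32635623 0.27539481 0.15484102]
```

View pics/c3.png

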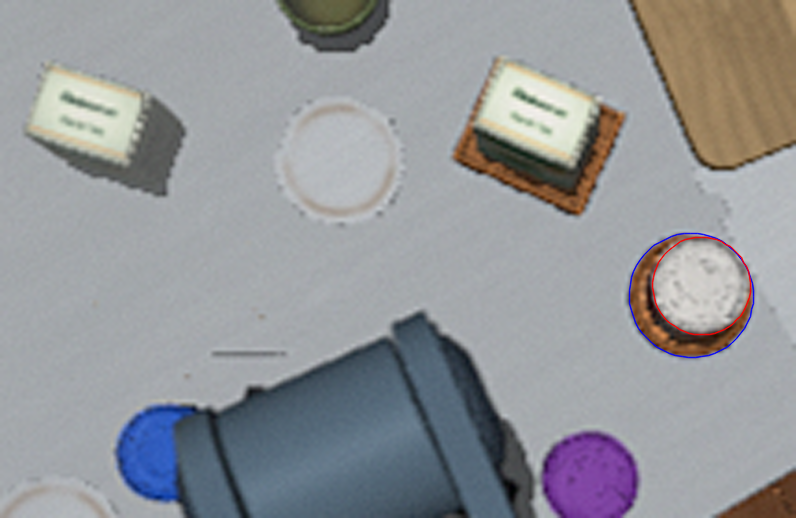

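New tin sits centred in the tray (its top matches the red circle at (701,286)). Next: pick up the old tin.

Request:
{"api": "apply_moves", "payload": {
  "rows": [
    [0,0,0,0],
    [0,0,-0.15,0],
    [0,0,-0.3,0],
    [0,0,-0.45,0],
    [0,0,-0.52,0]
  ]
}}

```text
time_s: 13.95
eef_pos: [0.3294, 0.2676, 0.0478]
tool_rot: [[-0.935, 0.353, -0.005], [0.353, 0.935, -0.002], [0.004, -0.004, -1.0]]
force: [0.3, -0.4, -0.3]
opening: 0.0854
grasp_force: 0.0
```

Request:
{"api": "apply_moves", "payload": {
  "rows": [
    [0,0,0,0],
    [0,0,0,0],
    [0,0,0,0],
    [0,0,0,0],
    [0,0,0,0]
  ],
  "jaw": -1
}}

```text
time_s: 14.37
eef_pos: [0.332, 0.2698, 0.0524]
tool_rot: [[-0.936, 0.352, 0.002], [0.352, 0.936, 0.001], [-0.002, 0.002, -1.0]]
force: [-0.3, -0.4, -1.8]
opening: 0.0564
grasp_force: 48.0
```

Request:
{"api": "apply_moves", "payload": {
  "rows": [
    [0,0,0,0],
    [0,0,0,0],
    [0,0,0,0],
    [0,0,0,0],
    [0,0,0,0]
  ]
}}

```text
time_s: 14.78
eef_pos: [0.3317, 0.2698, 0.052]
tool_rot: [[-0.936, 0.352, 0.001], [0.352, 0.936, 0.0], [-0.001, 0.0, -1.0]]
force: [-0.4, -2.6, 5.9]
opening: 0.0563
grasp_force: 48.4
```

Request:
{"api": "apply_moves", "payload": {
  "rows": [
    [0,0,0.1,0],
    [0,0,0.25,0],
    [0,0,0.45,0],
    [0,0,0.6,0],
    [0,0,0.7,0]
  ]
}}

```text
time_s: 15.2
eef_pos: [0.3319, 0.2701, 0.1944]
tool_rot: [[-0.936, 0.352, 0.004], [0.352, 0.936, 0.002], [-0.003, 0.003, -1.0]]
force: [-0.2, 0.3, -1.4]
opening: 0.0562
grasp_force: 48.7
```

Request:
{"api": "apply_moves", "payload": {
  "rows": [
    [0.05,-0.09,0,0],
    [0.14,-0.26,0,0],
    [0.24,-0.44,0,0],
    [0.34,-0.62,0,0],
    [0.42,-0.77,0,0]
  ]
}}

```text
time_s: 15.62
eef_pos: [0.4156, 0.1136, 0.191]
tool_rot: [[-0.936, 0.352, 0.0], [0.352, 0.936, -0.0], [-0.0, 0.0, -1.0]]
force: [-0.0, -0.3, -2.6]
opening: 0.0566
grasp_force: 48.8
```

Request:
{"api": "apply_moves", "payload": {
  "rows": [
    [0.04,-0.07,0,0],
    [0.07,-0.122,0,0],
    [0.07,-0.122,0,0],
    [0.07,-0.122,-0.04,0],
    [0.07,-0.122,-0.08,0]
  ]
}}

```text
time_s: 16.03
eef_pos: [0.4287, 0.0921, 0.1746]
tool_rot: [[-0.936, 0.351, 0.0], [0.351, 0.936, 0.0], [0.0, 0.0, -1.0]]
force: [-0.8, 0.5, -2.4]
opening: 0.0565
grasp_force: 48.9
```

Request:
{"api": "apply_moves", "payload": {
  "rows": [
    [0,0,-0.06,0],
    [0,0,-0.12,0],
    [0,0,-0.17,0],
    [0,0,-0.2,0],
    [0,0,-0.21,0]
  ]
}}

```text
time_s: 16.45
eef_pos: [0.4278, 0.0919, 0.1315]
tool_rot: [[-0.936, 0.351, -0.003], [0.351, 0.936, 0.0], [0.003, -0.001, -1.0]]
force: [-0.4, -0.0, -1.3]
opening: 0.0563
grasp_force: 48.9
```

Request:
{"api": "apply_moves", "payload": {
  "rows": [
    [0,0,-0.005,0],
    [0,0,-0.01,0],
    [0,0,-0.015,0],
    [0,0,-0.02,0],
    [0,0,-0.02,0]
  ]
}}

```text
time_s: 16.87
eef_pos: [0.4293, 0.0911, 0.1295]
tool_rot: [[-0.936, 0.352, 0.001], [0.352, 0.936, -0.0], [-0.001, 0.0, -1.0]]
force: [-0.5, 0.2, -1.8]
opening: 0.0566
grasp_force: 48.9
```

Request:
{"api": "apply_moves", "payload": {
  "rows": [
    [0,0,-0.0025,0],
    [0,0,-0.0025,0],
    [0,0,-0.0025,0],
    [0,0,-0.0025,0],
    [0,0,-0.0025,0]
  ]
}}

```text
time_s: 17.28
eef_pos: [0.4293, 0.0911, 0.129]
tool_rot: [[-0.936, 0.352, 0.001], [0.352, 0.936, -0.0], [-0.001, 0.0, -1.0]]
force: [0.2, -0.2, -0.8]
opening: 0.0561
grasp_force: 49.1
```

Request:
{"api": "apply_moves", "payload": {
  "rows": [
    [0,0,0,0],
    [0,0,0,0],
    [0,0,0,0],
    [0,0,0,0],
    [0,0,0,0]
  ],
  "jaw": 1
}}

```text
time_s: 17.7
eef_pos: [0.4291, 0.0912, 0.1288]
tool_rot: [[-0.936, 0.352, 0.0], [0.352, 0.936, -0.0], [-0.0, -0.0, -1.0]]
force: [0.4, -0.6, 0.2]
opening: 0.0853
grasp_force: 0.0
```

Request:
{"api": "apply_moves", "payload": {
  "rows": [
    [0,0,0.05,0],
    [0,0,0.15,0],
    [0,0,0.3,0],
    [0,0,0.45,0],
    [0,0,0.6,0]
  ]
}}

```text
time_s: 18.12
eef_pos: [0.4288, 0.0912, 0.2508]
tool_rot: [[-0.936, 0.352, 0.0], [0.352, 0.936, 0.0], [-0.0, 0.0, -1.0]]
force: [0.7, -0.4, -0.4]
opening: 0.0853
grasp_force: 0.0
```

Request:
{"api": "apply_moves", "payload": {
  "rows": [
    [0.1,0.095,0,-0.05],
    [0.2,0.19,0,-0.1],
    [0.3,0.285,0,-0.15],
    [0.4,0.38,0,-0.2],
    [0.495,0.47,0,-0.255]
  ]
}}

```text
time_s: 18.53
eef_pos: [0.5291, 0.1863, 0.2497]
tool_rot: [[-0.623, 0.783, 0.001], [0.783, 0.623, 0.0], [-0.0, 0.001, -1.0]]
force: [1.0, -0.3, -0.8]
opening: 0.0852
grasp_force: 0.0
```

Request:
{"api": "apply_moves", "payload": {
  "rows": [
    [0,0,0,-0.05],
    [0,0,0,-0.1],
    [0,0,0,-0.15],
    [0,0,0,-0.2],
    [0,0,0,-0.255]
  ]
}}

```text
time_s: 18.95
eef_pos: [0.5282, 0.1853, 0.2496]
tool_rot: [[-0.137, 0.991, 0.0], [0.991, 0.137, 0.0], [-0.0, 0.0, -1.0]]
force: [0.9, -0.4, -0.5]
opening: 0.0853
grasp_force: 0.0
```

Request:
{"api": "apply_moves", "payload": {
  "rows": [
    [0,0,0,-0.05],
    [0,0,0,-0.1],
    [0,0,0,-0.15],
    [0,0,0,-0.2],
    [0,0,0,-0.255]
  ]
}}

```text
time_s: 19.37
eef_pos: [0.5281, 0.1852, 0.2497]
tool_rot: [[0.386, 0.922, 0.001], [0.922, -0.386, 0.0], [0.0, 0.0, -1.0]]
force: [-0.3, 0.1, 0.0]
opening: 0.0854
grasp_force: 0.0
```

Run:
```python
from h import *
s=ctrl.state(); print(s["eef_pos"],np.degrees(np.arctan2(s["tool_rot"][1,1],s["tool_rot"][0,1])))
im=eyes.grab_frame("top"); np.save("pics/top3.npy",im); im2=eyes.grab_frame("scene"); np.save("pics/sc3.npy",im2)
crop(im,285,150,75,90,6,"a.png",outs=[(circ(.429,.0913,.149,.0285),(0,0,255))])
crop(im2,200,170,170,120,4.6,"b.png","scene",outs=[(circ(.429,.0913,z,.0285),(0,0,255)) for z in (.005,.077,.149)])
a=cv2.imread("pics/a.png");b=cv2.imread("pics/b.png");h=540;b=cv2.resize(b,(340,int(b.shape[0]*340/b.shape[1])));c=np.zeros((540,800,3),np.uint8);c[:,:450]=a;c[:b.shape[0],455:795]=b;cv2.imwrite("pics/c4.png",c)
```

```text
[0.52813073 0.18521535 0.24966423] -22.710021288900865
```

View pics/c4.png

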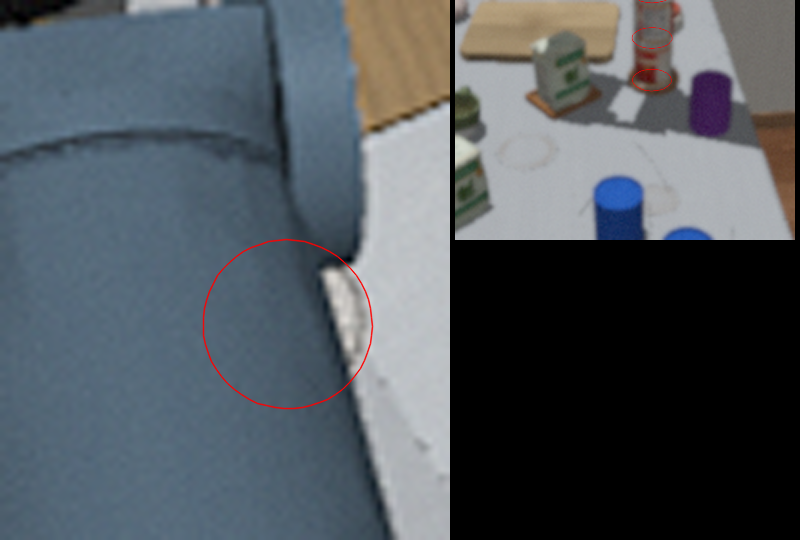

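Tins are stacked, seen at (655,40) in the scene inset. Descending on the old box.

Request:
{"api": "apply_moves", "payload": {
  "rows": [
    [0,0,-0.12,0],
    [0,0,-0.3,0],
    [0,0,-0.48,0],
    [0,0,-0.62,0],
    [0,0,-0.72,0]
  ]
}}

```text
time_s: 19.88
eef_pos: [0.5265, 0.185, 0.1021]
tool_rot: [[0.378, 0.926, -0.004], [0.926, -0.378, -0.0], [-0.002, -0.003, -1.0]]
force: [0.2, -0.1, -0.6]
opening: 0.0851
grasp_force: 0.0
```

Request:
{"api": "apply_moves", "payload": {
  "rows": [
    [0,0,-0.08,0],
    [0,0,-0.15,0],
    [0,0,-0.19,0],
    [0,0,-0.205,0],
    [0,0,-0.205,0]
  ]
}}

```text
time_s: 20.3
eef_pos: [0.528, 0.1852, 0.0636]
tool_rot: [[0.38, 0.925, -0.001], [0.925, -0.38, -0.0], [-0.0, -0.001, -1.0]]
force: [0.1, 0.3, 0.1]
opening: 0.0855
grasp_force: 0.0
```

Request:
{"api": "apply_moves", "payload": {
  "rows": [
    [0,0,0,0],
    [0,0,0,0],
    [0,0,0,0],
    [0,0,0,0],
    [0,0,0,0]
  ],
  "jaw": -1,
  "force": 22
}}

```text
time_s: 20.72
eef_pos: [0.529, 0.1853, 0.065]
tool_rot: [[0.381, 0.925, 0.002], [0.925, -0.381, 0.0], [0.001, 0.002, -1.0]]
force: [-0.3, -0.4, 5.3]
opening: 0.0504
grasp_force: 23.8
```

Request:
{"api": "apply_moves", "payload": {
  "rows": [
    [0,0,0,0],
    [0,0,0,0],
    [0,0,0,0],
    [0,0,0,0],
    [0,0,0,0]
  ]
}}

```text
time_s: 21.13
eef_pos: [0.529, 0.1853, 0.065]
tool_rot: [[0.381, 0.925, 0.002], [0.925, -0.381, 0.0], [0.001, 0.002, -1.0]]
force: [-0.3, -0.7, 5.8]
opening: 0.0501
grasp_force: 24.0
```

Request:
{"api": "apply_moves", "payload": {
  "rows": [
    [0,0,0.05,0],
    [0,0,0.15,0],
    [0,0,0.3,0],
    [0,0,0.45,0],
    [0,0,0.6,0]
  ]
}}

```text
time_s: 21.55
eef_pos: [0.5273, 0.1851, 0.1849]
tool_rot: [[0.381, 0.925, -0.001], [0.925, -0.381, -0.0], [-0.001, -0.001, -1.0]]
force: [0.3, -0.2, -0.1]
opening: 0.0497
grasp_force: 23.4
```

Request:
{"api": "apply_moves", "payload": {
  "rows": [
    [-0.06,0.03,0,0],
    [-0.2,0.08,0,0],
    [-0.36,0.15,0,0],
    [-0.52,0.22,0,0],
    [-0.66,0.28,0,0]
  ]
}}

```text
time_s: 21.97
eef_pos: [0.3936, 0.2415, 0.1832]
tool_rot: [[0.381, 0.924, -0.002], [0.924, -0.381, -0.0], [-0.001, -0.001, -1.0]]
force: [-0.8, -0.1, -0.6]
opening: 0.05
grasp_force: 23.4
```

Request:
{"api": "apply_moves", "payload": {
  "rows": [
    [-0.14,0.06,0,0],
    [-0.25,0.11,0,0],
    [-0.33,0.142,0,0],
    [-0.33,0.142,0,0],
    [-0.33,0.142,-0.05,0]
  ]
}}

```text
time_s: 22.38
eef_pos: [0.3307, 0.2703, 0.1751]
tool_rot: [[0.38, 0.925, 0.004], [0.925, -0.38, 0.002], [0.003, 0.003, -1.0]]
force: [0.9, 0.2, 0.2]
opening: 0.0499
grasp_force: 23.4
```

Request:
{"api": "apply_moves", "payload": {
  "rows": [
    [0,0,-0.1,0],
    [0,0,-0.22,0],
    [0,0,-0.34,0],
    [0,0,-0.44,0],
    [0,0,-0.5,0]
  ]
}}

```text
time_s: 22.8
eef_pos: [0.3293, 0.2683, 0.0707]
tool_rot: [[0.382, 0.924, -0.004], [0.924, -0.382, -0.002], [-0.003, -0.003, -1.0]]
force: [0.1, 0.1, 0.1]
opening: 0.0502
grasp_force: 23.4
```

Request:
{"api": "apply_moves", "payload": {
  "rows": [
    [0,0,-0.02,0],
    [0,0,-0.04,0],
    [0,0,-0.055,0],
    [0,0,-0.065,0],
    [0,0,-0.065,0]
  ]
}}

```text
time_s: 23.22
eef_pos: [0.3306, 0.2697, 0.0611]
tool_rot: [[0.381, 0.924, 0.001], [0.924, -0.381, 0.0], [0.001, 0.001, -1.0]]
force: [0.2, -0.2, -0.2]
opening: 0.0498
grasp_force: 23.4
```

Request:
{"api": "apply_moves", "payload": {
  "rows": [
    [0,0,-0.005,0],
    [0,0,-0.005,0],
    [0,0,-0.005,0],
    [0,0,-0.005,0],
    [0,0,-0.005,0]
  ]
}}

```text
time_s: 23.63
eef_pos: [0.3302, 0.2697, 0.06]
tool_rot: [[0.381, 0.925, 0.0], [0.925, -0.381, 0.0], [0.0, 0.0, -1.0]]
force: [0.2, 0.1, -0.9]
opening: 0.0503
grasp_force: 23.4
```

Request:
{"api": "apply_moves", "payload": {
  "rows": [
    [0,0,0,0],
    [0,0,0,0],
    [0,0,0,0],
    [0,0,0,0],
    [0,0,0,0]
  ],
  "jaw": 1
}}

```text
time_s: 24.05
eef_pos: [0.3301, 0.2696, 0.0598]
tool_rot: [[0.381, 0.925, 0.0], [0.925, -0.381, 0.0], [0.0, 0.0, -1.0]]
force: [-0.1, 0.7, 0.0]
opening: 0.0853
grasp_force: 0.0
```

Request:
{"api": "apply_moves", "payload": {
  "rows": [
    [0,0,0.05,0],
    [0,0,0.2,0],
    [0,0,0.4,0],
    [0,0,0.55,0],
    [0,0,0.7,0]
  ]
}}

```text
time_s: 24.47
eef_pos: [0.3301, 0.2696, 0.2025]
tool_rot: [[0.381, 0.925, 0.002], [0.925, -0.381, 0.001], [0.001, 0.001, -1.0]]
force: [0.6, 0.2, -0.3]
opening: 0.0856
grasp_force: 0.0
```

```bash
cat > seg.py <<'E'
from h import *
def box(im,x0,y0,w,h,z):
    c=im[y0:y0+h,x0:x0+w].astype(int); k=4
    s=((c[:,:,1]-c[:,:,2]>8)&(c.sum(2)>420)).astype(np.uint8)
    n,l,st,ce=cv2.connectedComponentsWithStats(s); i=1+np.argmax(st[1:,4]); s=(l==i).astype(np.uint8)
    hull=cv2.convexHull(np.argwhere(s)[:,::-1].astype(np.float32)); W=px2w("top",hull.reshape(-1,2)+[x0,y0],z)[:,:2]
    r=cv2.minAreaRect((W*1000).astype(np.float32)); ys,xs=np.nonzero(s)
    Q=px2w("top",np.c_[xs+x0,ys+y0],z)[:,:2]; H=np.zeros_like(s); cv2.fillConvexPoly(H,hull.astype(np.int32),1); ys,xs=np.nonzero(H); Q=px2w("top",np.c_[xs+x0,ys+y0],z)[:,:2]
    ev,V=np.linalg.eigh(np.cov(Q.T)); v=V[:,0]; v=v*np.sign(v[0])
    return r,Q.mean(0).round(4),np.degrees(np.arctan2(v[1],v[0])).round(1)
E
python3 - <<'E'
from seg import *
im=np.load("pics/top0.npy")
print("new",box(im,143,142,45,45,.089)); print("old",box(im,262,140,45,38,.094))
im=eyes.grab_frame("top"); np.save("pics/top4.npy",im); 
crop(im,140,130,215,140,3.7,"c5.png",outs=[(rect(.5274,.1857,.011,np.radians(-23.5),.07,.088),(255,0,0)),(rect(.5274,.1857,.011,np.radians(-23.5),.06,.078),(255,0,0))])
E
```

```text
new (((529.05078125, 446.4541320800781), (62.126121520996094, 42.90763854980469), 72.6373291015625), array([0.5289, 0.4471]), np.float64(-22.7))
old (((529.2484130859375, 187.97618103027344), (64.21360778808594, 43.36430358886719), 66.47101593017578), array([0.5292, 0.1873]), np.float64(-26.8))
```

View pics/c5.png

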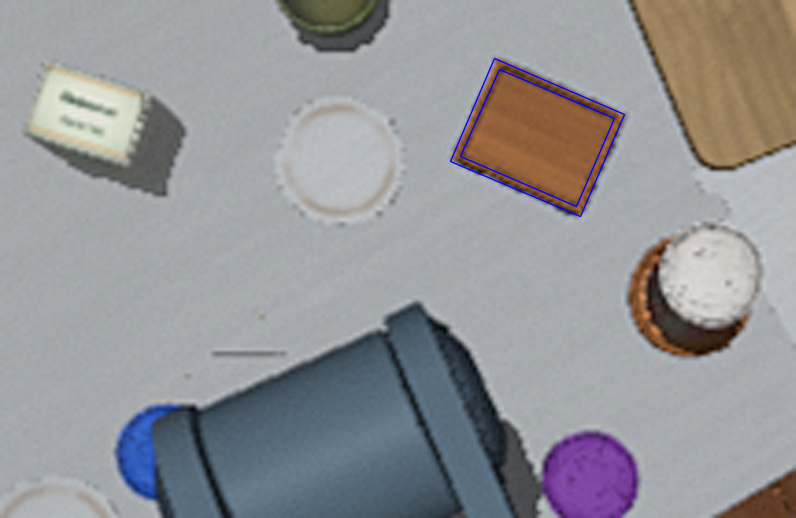

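The blue outline matches the empty rectangular tray, centre near (538,138) at −23.5°. The tin tower looks aligned at (708,275). On to the new box.

Request:
{"api": "apply_moves", "payload": {
  "rows": [
    [0.1,0.09,0,0],
    [0.2,0.18,0,0],
    [0.3,0.27,0,0.021],
    [0.4,0.36,0,0.042],
    [0.5,0.44,0,0.042]
  ]
}}

```text
time_s: 24.93
eef_pos: [0.4309, 0.3586, 0.2003]
tool_rot: [[0.297, 0.955, 0.0], [0.955, -0.297, 0.0], [0.0, 0.0, -1.0]]
force: [0.7, -0.3, -0.2]
opening: 0.0857
grasp_force: 0.0
```

Request:
{"api": "apply_moves", "payload": {
  "rows": [
    [0.1,0.09,0,0],
    [0.2,0.18,0,0],
    [0.3,0.27,0,0],
    [0.4,0.36,0,0],
    [0.495,0.44,0,0]
  ]
}}

```text
time_s: 25.35
eef_pos: [0.53, 0.4466, 0.2001]
tool_rot: [[0.298, 0.954, 0.0], [0.954, -0.298, 0.0], [0.0, 0.0, -1.0]]
force: [-0.2, 0.5, 0.3]
opening: 0.0851
grasp_force: 0.0
```

Request:
{"api": "apply_moves", "payload": {
  "rows": [
    [0,0,0,0],
    [0,0,0,0],
    [0,0,-0.15,0],
    [0,0,-0.3,0],
    [0,0,-0.45,0]
  ]
}}

```text
time_s: 25.77
eef_pos: [0.5286, 0.4452, 0.11]
tool_rot: [[0.298, 0.954, 0.001], [0.954, -0.298, 0.001], [0.001, 0.001, -1.0]]
force: [0.2, 0.3, 0.1]
opening: 0.0851
grasp_force: 0.0
```

Run:
```python
from seg import *
s=ctrl.state(); print(s["eef_pos"],np.degrees(np.arctan2(s["tool_rot"][1,1],s["tool_rot"][0,1])))
im=eyes.grab_frame("top"); np.save("pics/top5.npy",im); u=w2px("top",[[.33,.27,.089]])[0].astype(int); print(u,box(im,u[0]-24,u[1]-22,48,44,.089))
```

```text
[0.52859299 0.4452443  0.10997557] -17.36347353145593
[245 253] (((331.2354736328125, 266.71240234375), (57.34980392456055, 40.5698127746582), 68.40153503417969), array([0.3335, 0.2572]), np.float64(-50.0))
```

Request:
{"api": "apply_moves", "payload": {
  "rows": [
    [0,0,-0.08,0],
    [0,0,-0.16,0],
    [0,0,-0.22,0],
    [0,0,-0.25,0],
    [0,0,-0.25,0]
  ]
}}

```text
time_s: 26.23
eef_pos: [0.5285, 0.4452, 0.0585]
tool_rot: [[0.298, 0.954, -0.002], [0.954, -0.298, -0.001], [-0.002, -0.001, -1.0]]
force: [-1.0, -0.5, 0.8]
opening: 0.0854
grasp_force: 0.0
```

Request:
{"api": "apply_moves", "payload": {
  "rows": [
    [0,0,0,0],
    [0,0,0,0],
    [0,0,0,0],
    [0,0,0,0],
    [0,0,0,0]
  ],
  "jaw": -1,
  "force": 22
}}

```text
time_s: 26.65
eef_pos: [0.5299, 0.4461, 0.0612]
tool_rot: [[0.299, 0.954, 0.002], [0.954, -0.299, 0.001], [0.002, 0.002, -1.0]]
force: [-0.2, 0.2, 3.8]
opening: 0.0498
grasp_force: 23.5
```

Request:
{"api": "apply_moves", "payload": {
  "rows": [
    [0,0,0,0],
    [0,0,0,0],
    [0,0,0,0],
    [0,0,0,0],
    [0,0,0,0]
  ]
}}

```text
time_s: 27.07
eef_pos: [0.5299, 0.4461, 0.0612]
tool_rot: [[0.298, 0.954, 0.002], [0.954, -0.298, 0.001], [0.002, 0.001, -1.0]]
force: [-0.3, 1.1, 4.9]
opening: 0.0503
grasp_force: 23.7
```

Request:
{"api": "apply_moves", "payload": {
  "rows": [
    [0,0,0.05,0],
    [0,0,0.15,0],
    [0,0,0.3,0],
    [0,0,0.45,0],
    [0,0,0.6,0]
  ]
}}

```text
time_s: 27.48
eef_pos: [0.5284, 0.4452, 0.1805]
tool_rot: [[0.298, 0.954, -0.002], [0.954, -0.298, -0.001], [-0.001, -0.001, -1.0]]
force: [0.0, 1.1, 0.2]
opening: 0.05
grasp_force: 23.2
```

Request:
{"api": "apply_moves", "payload": {
  "rows": [
    [0,-0.06,0,0],
    [0,-0.18,0,-0.02],
    [0,-0.34,0,-0.051],
    [0,-0.5,0,-0.051],
    [0,-0.66,0,-0.051]
  ]
}}

```text
time_s: 27.9
eef_pos: [0.5282, 0.312, 0.1792]
tool_rot: [[0.398, 0.917, -0.001], [0.917, -0.398, -0.001], [-0.001, -0.001, -1.0]]
force: [1.0, -0.5, -0.5]
opening: 0.0497
grasp_force: 23.2
```

Request:
{"api": "apply_moves", "payload": {
  "rows": [
    [0,-0.16,0,0],
    [0,-0.32,0,0],
    [0,-0.46,0,0],
    [0,-0.58,0,0],
    [0,-0.638,0,0]
  ]
}}

```text
time_s: 28.32
eef_pos: [0.5284, 0.1835, 0.1793]
tool_rot: [[0.401, 0.916, -0.001], [0.916, -0.401, -0.001], [-0.001, -0.001, -1.0]]
force: [0.2, -0.2, -0.1]
opening: 0.0498
grasp_force: 23.2
```

Run:
```python
from seg import *
s=ctrl.state(); print(s["eef_pos"],np.degrees(np.arctan2(s["tool_rot"][1,1],s["tool_rot"][0,1])))
im=eyes.grab_frame("top"); np.save("pics/top6.npy",im); print(box(im,220,229,50,50,.089))
crop(im,140,130,215,150,3.7,"c6.png",outs=[(rect(.33,.27,.089,np.radians(-22.4),.05,.068),(0,0,255))])
```

```text
[0.52841478 0.18346285 0.17925451] -23.613345625097995
(((331.3146667480469, 270.3238525390625), (63.85326385498047, 44.132530212402344), 66.94576263427734), array([0.3314, 0.2708]), np.float64(-23.7))
```

View pics/c6.png

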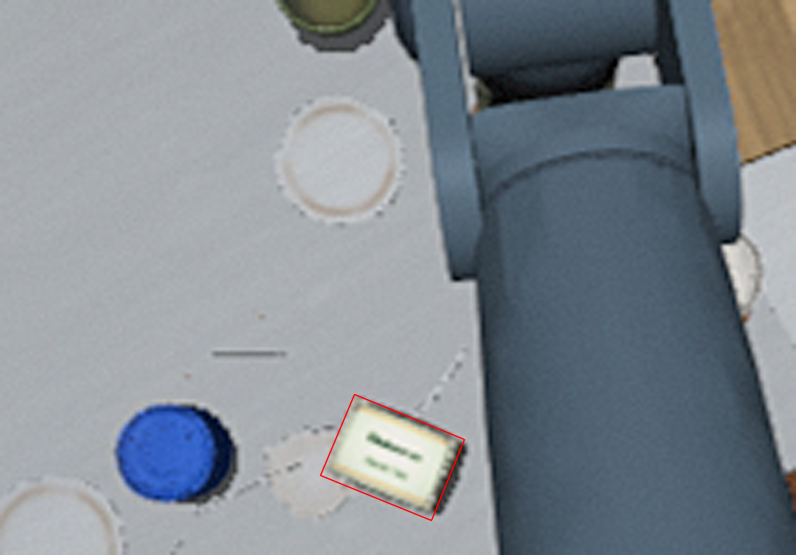

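Old box stands at (393,455), within 1 mm of where it was set down. Lowering the new box into the tray.

Request:
{"api": "apply_moves", "payload": {
  "rows": [
    [-0.004,0,-0.1,0],
    [-0.004,0,-0.23,0],
    [-0.004,0,-0.36,0],
    [-0.004,0,-0.44,0],
    [-0.004,0,-0.48,0]
  ]
}}

```text
time_s: 28.78
eef_pos: [0.5262, 0.1866, 0.0808]
tool_rot: [[0.398, 0.917, -0.005], [0.917, -0.398, -0.0], [-0.002, -0.005, -1.0]]
force: [-0.8, 0.3, -0.9]
opening: 0.0498
grasp_force: 23.2
```

Request:
{"api": "apply_moves", "payload": {
  "rows": [
    [0,0,-0.02,0],
    [0,0,-0.04,0],
    [0,0,-0.06,0],
    [0,0,-0.075,0],
    [0,0,-0.075,0]
  ]
}}

```text
time_s: 29.2
eef_pos: [0.5285, 0.1861, 0.069]
tool_rot: [[0.398, 0.917, 0.0], [0.917, -0.398, 0.0], [0.0, 0.0, -1.0]]
force: [-0.0, -0.4, -0.5]
opening: 0.0504
grasp_force: 23.2
```

Request:
{"api": "apply_moves", "payload": {
  "rows": [
    [0,0,-0.005,0],
    [0,0,-0.01,0],
    [0,0,-0.0125,0],
    [0,0,-0.0125,0],
    [0,0,-0.0125,0]
  ]
}}

```text
time_s: 29.62
eef_pos: [0.5284, 0.186, 0.0664]
tool_rot: [[0.399, 0.917, 0.0], [0.917, -0.399, 0.0], [0.0, 0.0, -1.0]]
force: [-1.4, -0.7, -1.2]
opening: 0.0502
grasp_force: 23.2
```

Request:
{"api": "apply_moves", "payload": {
  "rows": [
    [0,0,0,0],
    [0,0,0,0],
    [0,0,0,0],
    [0,0,0,0],
    [0,0,0,0]
  ],
  "jaw": 1
}}

```text
time_s: 30.03
eef_pos: [0.5284, 0.186, 0.0663]
tool_rot: [[0.398, 0.917, 0.0], [0.917, -0.398, -0.0], [0.0, 0.0, -1.0]]
force: [0.1, 0.9, 0.5]
opening: 0.0853
grasp_force: 0.0
```

Request:
{"api": "apply_moves", "payload": {
  "rows": [
    [0,0,0.05,0],
    [0,0,0.2,0],
    [0,0,0.4,0],
    [0,0,0.55,0],
    [0,0,0.67,0]
  ]
}}

```text
time_s: 30.45
eef_pos: [0.5293, 0.1862, 0.2044]
tool_rot: [[0.398, 0.917, 0.004], [0.917, -0.398, 0.001], [0.002, 0.004, -1.0]]
force: [0.7, 0.3, 0.3]
opening: 0.0856
grasp_force: 0.0
```

Request:
{"api": "apply_moves", "payload": {
  "rows": [
    [-0.12,0.05,0,0.009],
    [-0.28,0.12,0,0.009],
    [-0.44,0.19,0,0.009],
    [-0.6,0.25,0,0.009],
    [-0.76,0.32,0,0.009]
  ]
}}

```text
time_s: 30.87
eef_pos: [0.3749, 0.2502, 0.201]
tool_rot: [[0.382, 0.924, 0.001], [0.924, -0.382, 0.0], [0.001, 0.001, -1.0]]
force: [1.0, 0.2, 1.0]
opening: 0.0853
grasp_force: 0.0
```

Request:
{"api": "apply_moves", "payload": {
  "rows": [
    [-0.12,0.05,0,0],
    [-0.2,0.085,0,0],
    [-0.231,0.098,0,0],
    [-0.231,0.098,0,0],
    [-0.231,0.098,0,0]
  ]
}}

```text
time_s: 31.28
eef_pos: [0.3307, 0.2696, 0.2009]
tool_rot: [[0.381, 0.925, 0.001], [0.925, -0.381, 0.0], [0.001, 0.001, -1.0]]
force: [-0.2, -0.1, 0.8]
opening: 0.0857
grasp_force: 0.0
```

Run:
```python
from seg import *
s=ctrl.state(); print(s["eef_pos"],np.degrees(np.arctan2(s["tool_rot"][1,1],s["tool_rot"][0,1])))
im=eyes.grab_frame("top"); np.save("pics/top7.npy",im); print(box(im,262,140,45,38,.094))
```

```text
[0.33072497 0.26959666 0.20093362] -22.388818817631773
(((529.4467163085938, 186.66836547851562), (66.95097351074219, 43.63472366333008), 66.44391632080078), array([0.5297, 0.1858]), np.float64(-26.9))
```

Request:
{"api": "apply_moves", "payload": {
  "rows": [
    [0,0,-0.15,0],
    [0,0,-0.33,0],
    [0,0,-0.5,0],
    [0,0,-0.63,0],
    [0,0,-0.7,0]
  ]
}}

```text
time_s: 31.75
eef_pos: [0.3292, 0.2681, 0.057]
tool_rot: [[0.383, 0.924, -0.005], [0.924, -0.383, -0.002], [-0.004, -0.004, -1.0]]
force: [-0.3, -0.4, 0.8]
opening: 0.0852
grasp_force: 0.0
```

Request:
{"api": "apply_moves", "payload": {
  "rows": [
    [0,0,0,0],
    [0,0,0,0],
    [0,0,0,0],
    [0,0,0,0],
    [0,0,0,0]
  ]
}}

```text
time_s: 32.17
eef_pos: [0.3313, 0.27, 0.0617]
tool_rot: [[0.381, 0.924, 0.003], [0.924, -0.381, 0.001], [0.002, 0.002, -1.0]]
force: [0.4, -0.3, 1.2]
opening: 0.0854
grasp_force: 0.0
```

Request:
{"api": "apply_moves", "payload": {
  "rows": [
    [0,0,0,0],
    [0,0,0,0],
    [0,0,0,0],
    [0,0,0,0],
    [0,0,0,0]
  ],
  "jaw": -1
}}

```text
time_s: 32.58
eef_pos: [0.3304, 0.2698, 0.0607]
tool_rot: [[0.381, 0.925, 0.001], [0.925, -0.381, 0.0], [0.001, 0.0, -1.0]]
force: [-1.8, -0.5, 4.9]
opening: 0.0499
grasp_force: 23.3
```

Request:
{"api": "apply_moves", "payload": {
  "rows": [
    [0,0,0,0],
    [0,0,0,0],
    [0,0,0,0],
    [0,0,0,0],
    [0,0,0,0]
  ]
}}

```text
time_s: 33.0
eef_pos: [0.3304, 0.2698, 0.0607]
tool_rot: [[0.381, 0.925, 0.0], [0.925, -0.381, 0.0], [0.0, 0.0, -1.0]]
force: [-1.4, -0.3, 5.7]
opening: 0.0496
grasp_force: 23.5
```

Request:
{"api": "apply_moves", "payload": {
  "rows": [
    [0,0,0.06,0],
    [0,0,0.22,0],
    [0,0,0.42,0],
    [0,0,0.62,0],
    [0,0,0.8,0]
  ]
}}

```text
time_s: 33.42
eef_pos: [0.3297, 0.2694, 0.222]
tool_rot: [[0.381, 0.925, 0.0], [0.925, -0.381, 0.0], [0.0, 0.0, -1.0]]
force: [1.8, -0.1, -0.4]
opening: 0.0497
grasp_force: 23.2
```

Request:
{"api": "apply_moves", "payload": {
  "rows": [
    [0.08,-0.03,0,-0.009],
    [0.23,-0.1,0,-0.009],
    [0.39,-0.17,0,-0.009],
    [0.55,-0.24,0,-0.009],
    [0.7,-0.3,0,-0.009]
  ]
}}

```text
time_s: 33.83
eef_pos: [0.4713, 0.2085, 0.2197]
tool_rot: [[0.399, 0.917, -0.0], [0.917, -0.399, -0.0], [-0.0, -0.0, -1.0]]
force: [-0.2, -0.6, 0.4]
opening: 0.0499
grasp_force: 23.3
```

Request:
{"api": "apply_moves", "payload": {
  "rows": [
    [0.13,-0.06,0,0],
    [0.23,-0.1,0,0],
    [0.291,-0.118,0,0],
    [0.291,-0.118,0,0],
    [0.291,-0.118,0,0]
  ]
}}

```text
time_s: 34.25
eef_pos: [0.528, 0.1858, 0.2194]
tool_rot: [[0.399, 0.917, -0.002], [0.917, -0.399, -0.0], [-0.001, -0.002, -1.0]]
force: [-0.7, 0.9, -0.6]
opening: 0.0502
grasp_force: 23.3
```

Request:
{"api": "apply_moves", "payload": {
  "rows": [
    [0,0,-0.05,0],
    [0,0,-0.12,0],
    [0,0,-0.19,0],
    [0,0,-0.24,0],
    [0,0,-0.26,0]
  ]
}}

```text
time_s: 34.67
eef_pos: [0.5262, 0.1863, 0.1658]
tool_rot: [[0.398, 0.918, -0.004], [0.918, -0.398, -0.001], [-0.002, -0.003, -1.0]]
force: [-0.9, -0.8, -0.6]
opening: 0.0501
grasp_force: 23.3
```

Request:
{"api": "apply_moves", "payload": {
  "rows": [
    [0,0,-0.015,0],
    [0,0,-0.03,0],
    [0,0,-0.045,0],
    [0,0,-0.06,0],
    [0,0,-0.06,0]
  ]
}}

```text
time_s: 35.08
eef_pos: [0.5282, 0.186, 0.156]
tool_rot: [[0.398, 0.917, -0.0], [0.917, -0.398, -0.0], [-0.0, -0.0, -1.0]]
force: [-0.4, -1.1, -0.6]
opening: 0.05
grasp_force: 23.3
```

Request:
{"api": "apply_moves", "payload": {
  "rows": [
    [0,0,-0.004,0],
    [0,0,-0.008,0],
    [0,0,-0.009,0],
    [0,0,-0.009,0],
    [0,0,-0.009,0]
  ]
}}

```text
time_s: 35.5
eef_pos: [0.5286, 0.186, 0.155]
tool_rot: [[0.399, 0.917, 0.001], [0.917, -0.399, 0.0], [0.0, 0.001, -1.0]]
force: [-0.1, 0.6, 1.1]
opening: 0.05
grasp_force: 23.4
```

Request:
{"api": "apply_moves", "payload": {
  "rows": [
    [0,0,0,0],
    [0,0,0,0],
    [0,0,0,0],
    [0,0,0,0],
    [0,0,0,0]
  ],
  "jaw": 1
}}

```text
time_s: 35.92
eef_pos: [0.5282, 0.186, 0.1544]
tool_rot: [[0.399, 0.917, -0.0], [0.917, -0.399, -0.0], [-0.0, -0.0, -1.0]]
force: [-0.1, -0.1, -0.1]
opening: 0.0854
grasp_force: 0.0
```

Request:
{"api": "apply_moves", "payload": {
  "rows": [
    [0,0,0.03,0],
    [0,0,0.12,0],
    [0,0,0.25,0],
    [0,0,0.4,0],
    [0,0,0.55,0]
  ]
}}

```text
time_s: 36.33
eef_pos: [0.5279, 0.1859, 0.2657]
tool_rot: [[0.399, 0.917, -0.001], [0.917, -0.399, -0.0], [-0.0, -0.001, -1.0]]
force: [1.4, 0.1, 0.5]
opening: 0.0856
grasp_force: 0.0
```

Request:
{"api": "apply_moves", "payload": {
  "rows": [
    [-0.05,0.15,0,0],
    [-0.1,0.3,0,0],
    [-0.2,0.45,0,0],
    [-0.3,0.6,0,0],
    [-0.4,0.75,0,0]
  ]
}}

```text
time_s: 36.75
eef_pos: [0.4474, 0.3372, 0.2651]
tool_rot: [[0.399, 0.917, 0.001], [0.917, -0.399, 0.0], [0.001, 0.0, -1.0]]
force: [0.2, 1.1, -0.5]
opening: 0.0852
grasp_force: 0.0
```

Request:
{"api": "apply_moves", "payload": {
  "rows": [
    [-0.05,0.15,0,0],
    [-0.1,0.3,0,0],
    [-0.2,0.45,0,0],
    [-0.3,0.6,0,0],
    [-0.3,0.75,0,0]
  ]
}}

```text
time_s: 37.17
eef_pos: [0.3852, 0.4877, 0.2651]
tool_rot: [[0.396, 0.918, -0.001], [0.918, -0.396, 0.0], [-0.0, -0.001, -1.0]]
force: [0.5, 0.7, -0.2]
opening: 0.0852
grasp_force: 0.0
```

Run:
```python
from seg import *
im=eyes.grab_frame("top"); np.save("pics/top8.npy",im); im2=eyes.grab_frame("scene")
u=w2px("top",[[.5284,.186,.183]])[0].astype(int); print(u,box(im,u[0]-24,u[1]-22,48,44,.183))
D=np.radians(-23.5)
crop(im,265,105,110,135,4,"a.png",outs=[(circ(.429,.0913,.149,.0285),(0,0,255)),(rect(.5284,.186,.183,D,.05,.068),(0,0,255))])
crop(im2,200,150,170,130,4,"b.png","scene")
a=cv2.imread("pics/a.png");b=cv2.imread("pics/b.png");b=cv2.resize(b,(358,int(b.shape[0]*358/b.shape[1])));c=np.zeros((540,800,3),np.uint8);c[:,:440]=a;c[:b.shape[0],442:800]=b;cv2.imwrite("pics/c8.png",c)
```

```text
[285 151] (((529.6885375976562, 186.6564483642578), (64.01606750488281, 44.54848861694336), 66.43274688720703), array([0.5299, 0.1865]), np.float64(-26.0))
```

View pics/c8.png

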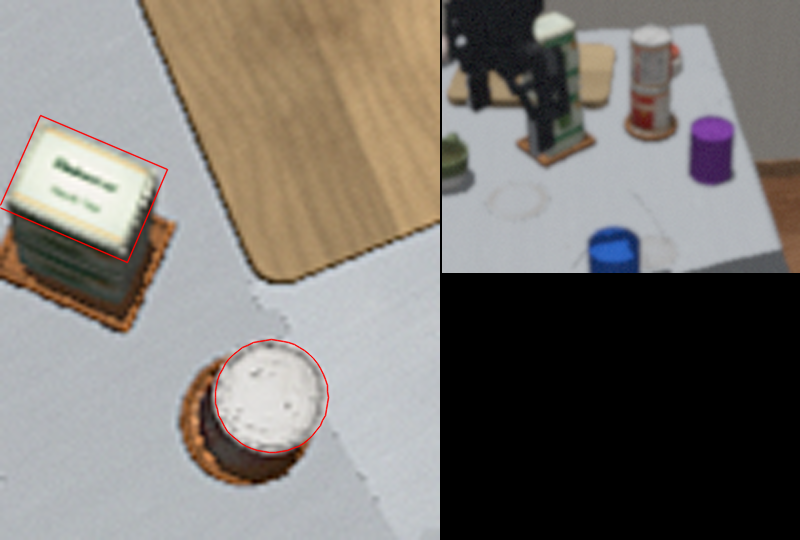

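Both stacks are upright and aligned: box top at (82,188), tin top at (271,396). The top box measures within 1 mm of the lower one. The robot is clear, so I'm handing in.

```bash
python3 -c "
from rig import ctrl
print(ctrl.hand_in())"
```

```text
the job is handed in; nothing more can be done
None
```

The job is handed in at about 37 s on the robot's clock: on each tray the new item is at the bottom with the old one upright on top, in line to about 1 mm, and the timer and mug weren't touched.

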